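Gauge the bore of a lock sleeve

ROBOT

A 6-joint arm with a two-finger parallel gripper is mounted at the origin on a cart in front of the work surface, level with it; the furniture and walls round the work are solid. World frame = base frame: x ahead of the robot, y to its left, z up, the work surface at z = 0. Lengths are in m, angles in rad, forces in N, time in s.
With the tool pointing down it reaches from about 0.375 to 0.9 m from the base axis. Payload 3.1 kg.
Tool frame: the origin (TCP) lies midway between the tips of the shut fingers; the grasp point (between the pads) lies grip_depth behind it (grip_depth is the distance from the TCP to the grasp point, in m); z points along the fingers, y is the line along which they close (so a half turn about z gives the same grasp; the last joint's range is limited). The gripper opens to 85 mm and grips with 20 to 120 N. Pads are 22 mm wide; open, the fingers measure 114 mm over their backs; the gripper's body (76 mm by 85 mm) begins 54 mm behind the grasp point. The pads swing forward as they close: fully open they stand 13 mm farther back than shut.
Start: joints at [0.933, 0.527, 1.433, -0, 1.181, -0.178], TCP at [0.277, 0.56, 0.231] pointing down, gripper open.
Joint ranges: [-3.08, 3.08], [-0.75, 2.2], [0.22, 2.44], [-1.43, 4.57], [0, 2.65], [-2.85, 2.85]. Speed limits (rad/s): [2.79, 2.79, 3.14, 3.14, 3.14, 3.14].

INTERFACE

Orientations are given as a rotation vector (axis times angle).
In Python, from cell import get_obs, grab_frame, finish_job, grip_depth gives the robot as it stands. The module is installed in compiled form; this text tells all that it offers.
- The arm moves only by the shell command python3 -m inch 'ROWS' [FORCE]. ROWS is a JSON object of lists of equal length, an entry for each row: "grip": the closure, from 0 (fully open) to 1 (shut); "travel": the shift along the tool's x, y, z in mm, a list of three; "yaw": the turn about the tool's z in degrees. A call has 1 to 10 rows; each row shifts and turns the commanded pose from where the row before left it, along the tool's axes as they then stand; what a row does not reach is not made up. A row lasts 1/10 s, in which the tool goes at most 50 mm and 8.59 degrees, less where a joint would pass 70% of its speed; a pose out of reach is approached as far as the arm can. A call is refused whole if a number of a shift passes 50 or a number of a turn 8.59, either way. A call with a gripper value outside its range is refused whole. The fingers move at their own pace and stop on an object; FORCE is the grip in N (left out, the last holds). Time passes only in rows, so rows that do not move let the fingers close. It gives the time, the measured TCP pose, the force, the opening and the grip force at its end, in the units of the state.
- get_obs(): the state, without advancing time (a new reading comes with each control period).
- grab_frame(name): name is "side" or "top"; returns a dict with "img" (420x560x3 uint8, blue, green, red), "mtx" (3x3 intrinsics, pixels), "eye" and "attitude" of the camera in the world. Camera axes: x right, y down, z forward; pixel columns grow to the right and rows downward; lengths in m; the calibration is good to about 2 mm. A picture is of the moment at which its call begins. There is no depth.
- finish_job(): hands the job in; it is judged then, once.
The state is a dict: "time": time; "qpos": joint angles; "joint_vel": joint speeds; "joint_torque": joint torques, N m; "eef_pos": TCP position; "eef_rot": TCP orientation; "wrist_force": force on the tool from outside, world axes, zero at the start; "ft_torque": the same for the moment, N m; "width": finger opening in m; "grip_force": force on a finger pad.
Only numpy, scipy, OpenCV 4.12 (cv2) and the standard library are available. Lean on these libraries where they do the work, as an engineer would, in place of code of your own. Each camera call takes 0.05 s, during which the arm holds its last target. There are 200 camera calls.

TASK

Stand the tall brass lock sleeve upright in the ring of the gauging seat and let go of it. Then lift the bore probe out of its stand and lower it, upright, down through the sleeve without ever touching the sleeve with it, until its tip shows in the open gap under the seat's top plate, clear of the plate above and the base below. Finish with the gripper still holding the probe there, upright, still and centred in the bore; leave the short sleeve, the padlock and the key where they are.

Things in the scene. Friction and masses are not known exactly. Their poses are not given: they have to be found in the camera images.
- tall_sleeve: The taller of two loose plain brass tubes standing upright on the bench (same diameter, shorter one beside it, the two swap places): outer diameter 44 mm, bore 28 mm right through, height 50 mm, 0.2 to 0.35 kg. Origin: centre of its underside; z up along the bore.
- short_sleeve: The shorter brass tube, 44 mm outer diameter, 28 mm bore, 26 mm high; not used. Origin: centre of its underside, z up.
- gauge_seat: Gauging seat, fixed: base plate 100 x 100 x 10 mm, four 12 mm pillars near the corners, top plate 100 x 100 x 8 mm with its upper face 58 mm above the bench; the gap from 10 to 50 mm is open on all sides. Round a 35 mm through hole stands the ring: inner diameter 49 mm flaring to 54, outer 62, 10 mm high. Origin: centre of the underside, on the ring axis; z up, x and y along the edges.
- seat_floor (a point): On the axis of the seat's ring at the height of the top plate's upper face (58 mm above the bench), where the sleeve's underside rests; the ring's rim is 10 mm higher.
- probe_stand: Probe stand, fixed: 80 x 80 x 10 mm wooden base, four thin posts, 70 x 70 x 8 mm aluminium top plate whose upper face is 110 mm above the bench, with a 14 mm hole in its middle. Seat and stand may swap places. Origin: centre of the underside, z up, x and y along the edges.
- probe: Bore probe, loose, hanging upright in its stand: rod 10 mm thick, from the tip 100 mm up to a collar (26 mm wide, 5 mm thick) that rests on the stand's top; above it a black square grip 22 x 22 mm, 105 to 150 mm above the tip, then a button to 154 mm. 0.1 to 0.2 kg. Origin: the rod's lower tip, on its axis (10 mm above the bench in the stand); z up along the rod, x and y square to the grip's flats.
- padlock_steel: Steel padlock 61 x 40 x 19 mm lying at the front of the bench, loose, not used. Origin: centre of its underside.
- key_blank: Key with a black head, 75 x 25 x 9 mm, lying at the front of the bench, loose, not used. Origin: centre of its underside.

How it is judged:
By the outcome, as a careful person would: the job done as asked, in the order asked, and still so for the second after the job is handed in, while the arm keeps its last pose, push and grip.
It also fails if it takes over 61 s, if anything falls off the work surface, if the arm or the gripper's body presses on something with over 40 N, if the wrist force passes 120 N, or if a joint passes its speed limit or range.

## Working session

There is one attempt and no reset: what is moved stays moved. The work goes in short steps, Python scripts to look and compute and a shell command to move; the robot and the scene stay as the last step left them, time stands still between calls to the robot, and variables do not carry over. Pictures are saved under pics/ and viewed, at most 10 in all, crops included, and the job is handed in when it is done.

```bash
mkdir -p pics
python3 - <<'E'
from cell import *
import cv2,numpy as np
o=get_obs();print({k:np.round(v,3).tolist() for k,v in o.items()},grip_depth)
for n in("side","top"):
    f=grab_frame(n);cv2.imwrite(f"pics/{n}0.png",f["img"]);print(n,f["mtx"],f["eye"],f["attitude"])
E
```

```text
{'time': 0.0, 'qpos': [0.933, 0.528, 1.434, 0.0, 1.181, -0.179], 'joint_vel': [-0.001, -0.001, -0.001, 0.001, -0.0, -0.0], 'joint_torque': [-0.0, -44.236, -17.802, -0.0, 0.009, 0.0], 'eef_pos': [0.276, 0.56, 0.23], 'eef_rot': [-0.714, -3.058, 0.003], 'wrist_force': [-0.004, -0.927, 0.237], 'ft_torque': [-0.016, -0.021, 0.024], 'grip_force': 0.0, 'width': 0.086} 0.0187
side [[395.49375089   0.         284.13740653]
 [  0.         395.49375089 207.52069475]
 [  0.           0.           1.        ]] [0.5136078  0.71365453 0.63131354] [ 0.01274959 -2.86447325  1.2607968 ]
top [[531.7217299    0.         283.4584926 ]
 [  0.         531.7217299  206.51780992]
 [  0.           0.           1.        ]] [0.36701849 0.12147768 1.04626943] [-2.14043008  2.18067601 -0.15588395]
```

View pics/side0.png

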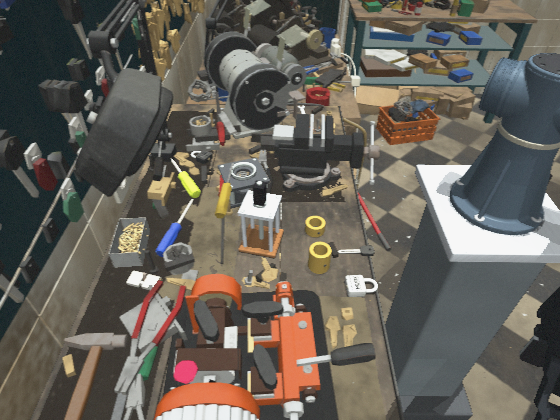

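View pics/top0.png

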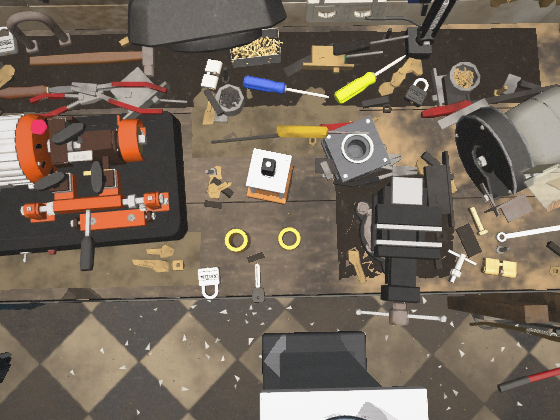

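The side view shows the tall sleeve at about (319,257), the short one at (315,226), the stand at (260,215) and the seat ring at (243,171). In the top view the tall sleeve is the left ring at (236,240), the short one is at (289,238), the probe is at (269,166) and the seat ring is at (355,147).

```bash
cat > h.py <<'E'
from cell import *
import cv2,numpy as np
from scipy.spatial.transform import Rotation as R
def ray(f,u,v):
    d=R.from_rotvec(f["attitude"]).apply(np.linalg.inv(f["mtx"])@[u,v,1.]);return np.array(f["eye"]),d
def onz(f,u,v,z):
    e,d=ray(f,u,v);return e+d*(z-e[2])/d[2]
def tri(a,b):
    (e1,d1),(e2,d2)=a,b;d1=d1/np.linalg.norm(d1);d2=d2/np.linalg.norm(d2)
    s=np.linalg.lstsq(np.c_[d1,-d2],e2-e1,rcond=None)[0]
    p,q=e1+s[0]*d1,e2+s[1]*d2;return (p+q)/2,np.linalg.norm(p-q)
def proj(f,p):
    c=f["mtx"]@R.from_rotvec(f["attitude"]).inv().apply(np.array(p)-f["eye"]);return c[:2]/c[2]
E
python3 - <<'E'
from h import *
np.set_printoptions(precision=4,suppress=True)
f=grab_frame("top");g=grab_frame("side")
print(R.from_rotvec(f["attitude"]).as_matrix())
for n,F,box in(("top",f,(215,215,310,260)),("side",g,(295,205,340,280))):
    x0,y0,x1,y1=box;c=cv2.cvtColor(F["img"][y0:y1,x0:x1],cv2.COLOR_BGR2HSV)
    m=cv2.inRange(c,(20,120,110),(35,255,255))
    for k in cv2.findContours(m,cv2.RETR_EXTERNAL,cv2.CHAIN_APPROX_NONE)[0]:
        if cv2.contourArea(k)<50: continue
        k=k+[x0,y0];e=cv2.fitEllipse(k);print(n,cv2.contourArea(k),e,cv2.boundingRect(k))
        if n=="top":
            for z in(.026,.05):print(z,onz(F,*e[0],z), "dia",np.mean(e[1])/531.7*(1.046-z))
a=cv2.resize(f["img"][110:260,210:410],None,fx=4,fy=4,interpolation=cv2.INTER_CUBIC)
cv2.imwrite("pics/topc.png",a)
b=cv2.resize(g["img"][145:295,200:350],None,fx=4,fy=4,interpolation=cv2.INTER_CUBIC);cv2.imwrite("pics/sidec.png",b)
E
```

```text
[[-0.0195 -0.9914  0.1295]
 [-0.9997  0.0176 -0.0152]
 [ 0.0128 -0.1298 -0.9915]]
top 227.0 ((235.9752655029297, 239.93077087402344), (20.96373176574707, 21.415502548217773), 172.76449584960938) (225, 228, 23, 25)
0.026 [0.4374 0.1981 0.026 ] dia 0.040649632311683406
0.05 [0.4357 0.1963 0.05  ] dia 0.039693170374937914
top 312.5 ((288.9078063964844, 237.89015197753906), (21.235492706298828, 21.7113094329834), 12.35014820098877) (278, 227, 23, 23)
0.026 [0.4394 0.0966 0.026 ] dia 0.04119403628180165
0.05 [0.4377 0.0971 0.05  ] dia 0.0402247648398769
side 551.0 ((319.3320007324219, 256.8241271972656), (21.65574836730957, 33.272666931152344), 4.9320068359375) (309, 242, 23, 32)
side 322.5 ((314.82342529296875, 225.7371368408203), (19.523820877075195, 21.349401473999023), 1.3091927766799927) (305, 216, 21, 21)
```

View pics/topc.png

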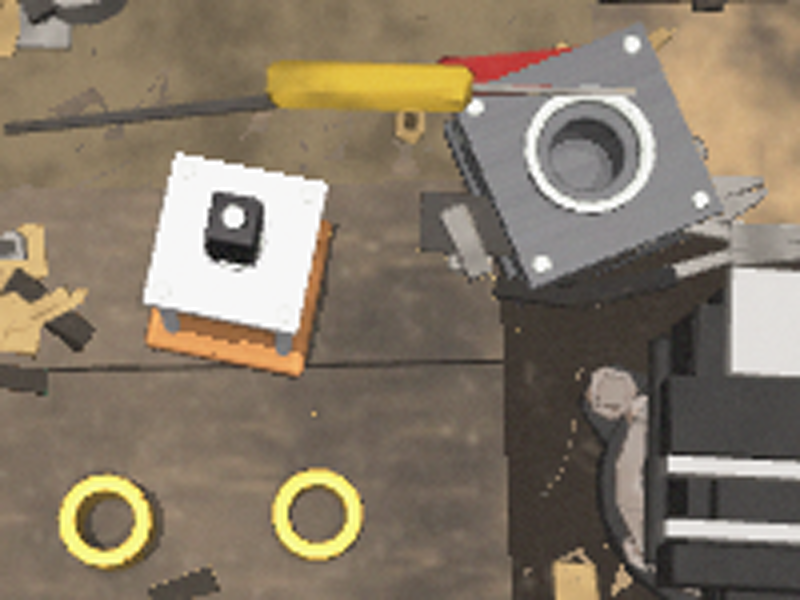

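View pics/sidec.png

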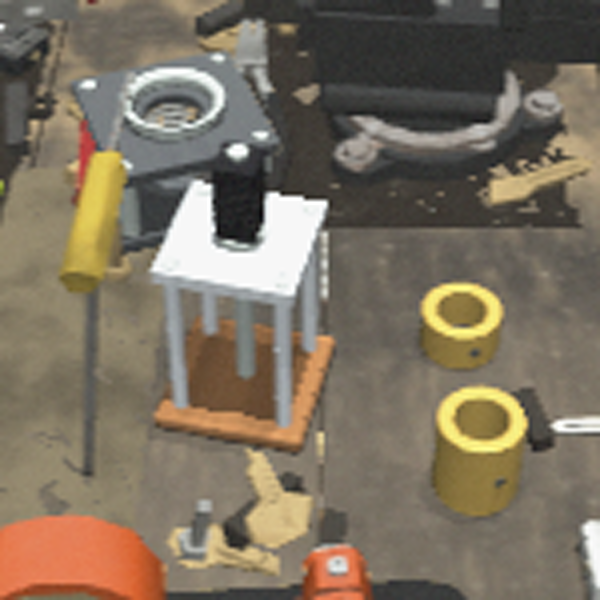

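The crops show the tall sleeve's rim centred at top px (236,240), the ring at (357.5,147.8), the button at (268.3,164.3) and the stand's plate, turned about 12°. A yellow screwdriver lies next to the seat and may reach over it, so I'm triangulating it together with the other points.

Run:
```python
from h import *
np.set_printoptions(precision=4,suppress=True)
f=grab_frame("top");g=grab_frame("side")
T=lambda x,y:(210+x/4-.375,110+y/4-.375)
S=lambda x,y:(200+x/4-.375,145+y/4-.375)
for n,t,s in(("drvL",(268,85),(85,280)),("drvR",(470,87),(108,155)),("drvtip",(635,92),(130,75)),("ring",(590,151),(175,103)),("button",(233,217),(238,151)),("sleeve",(105,521),(481,419)),("short",(317,514),(461,312))):
    print(n,*tri(ray(f,*T(*t)),ray(g,*S(*s))))
print("ring",onz(f,*T(590,151),.068),onz(g,*S(175,103),.068))
print("button",onz(f,*T(233,217),.164),onz(g,*S(238,151),.164))
print("sleeve",onz(f,*T(105,521),.05),onz(g,*S(481,419),.05))
for nm,z,cs in(("stand",.11,[(178,153),(328,184),(294,334),(145,303)]),("seat",.058,[(640,25),(722,212),(533,288),(450,118)])):
    P=np.array([onz(f,*T(*c),z) for c in cs]);d=P-np.roll(P,1,0);print(nm,P.mean(0),np.linalg.norm(d,axis=1),np.degrees(np.arctan2(d[:,1],d[:,0]))%90)
# current gripper projection
o=get_obs();print(R.from_rotvec(o["eef_rot"]).as_matrix(),o["time"])
# black grip mask from top
k=cv2.inRange(f["img"][150:185,258:282],(0,0,0),(75,75,75))
c=max(cv2.findContours(k,cv2.RETR_EXTERNAL,cv2.CHAIN_APPROX_NONE)[0],key=cv2.contourArea);print(cv2.minAreaRect(c+[258,150]))
```

```text
drvL [0.6398 0.1166 0.0626] 0.0018994023618264376
drvR [0.6368 0.0211 0.0685] 0.0002549130159631521
drvtip [ 0.6329 -0.0572  0.067 ] 0.0009321544078239754
ring [ 0.605  -0.0353  0.0632] 0.0020736780214804136
button [0.5557 0.1329 0.1629] 0.00011643831640802917
sleeve [0.4363 0.1966 0.0475] 0.0006064647808267133
short [0.4392 0.0965 0.0224] 4.707191703102072e-05
ring [ 0.6049 -0.0347  0.068 ] [ 0.6032 -0.0286  0.068 ]
button [0.5555 0.1329 0.164 ] [0.5555 0.1343 0.164 ]
sleeve [0.4358 0.1965 0.05  ] [0.4369 0.1987 0.05  ]
stand [0.555  0.1323 0.11  ] [0.07   0.069  0.07   0.0679] [77.1592 77.1257 76.2678 77.1075]
seat [ 0.6029 -0.0344  0.058 ] [0.1027 0.0987 0.0977 0.0908] [25.5621 20.9623 21.0467 23.9573]
[[-0.8966  0.4428 -0.0005]
 [ 0.4428  0.8966 -0.0006]
 [ 0.0001 -0.0008 -1.    ]] 0.3
((270.0412902832031, 170.36239624023438), (10.023824691772461, 16.661222457885742), 61.69924545288086)
```

The heights agree with the known sizes: button 0.163, sleeve rim 0.048, ring 0.063. The screwdriver lies along x≈0.637, up to about z 0.08, so I'll keep the closing line along world y. First I turn the tool so that tool x = -X, y = +Y and z = -Z, then go over the sleeve.

```bash
python3 -m inch '{"grip":[0,0,0,0,0,0,0,0,0,0],"travel":[[0,0,0],[0,0,0],[0,0,0],[0,0,0],[-16,-36,0],[-16,-36,0],[-16,-36,0],[-16,-36,0],[-16,-36,0],[-16,-36,0]],"yaw":[-8.5,-8.5,-8.5,-0.8,0,0,0,0,0,0]}' 40
python3 -m inch '{"grip":[0,0,0,0,0,0,0],"travel":[[-16,-36,0],[-16,-36,0],[-16,-38,0],[-16,-38,40],[0,0,40],[0,0,20],[0,0,0]],"yaw":[0,0,0,0,0,0,0]}'
```

```text
time: 1.3
eef_pos: [0.3733, 0.343, 0.2315]
eef_rot: [0.004, 3.141, 0.0]
wrist_force: [0.3, -1.4, 0.3]
width: 0.0854
grip_force: 0.0
time: 2.0
eef_pos: [0.433, 0.2004, 0.1342]
eef_rot: [-0.005, -3.135, 0.002]
wrist_force: [-0.7, -0.1, 0.0]
width: 0.0857
grip_force: 0.0
```

```bash
python3 -m inch '{"grip":[0,0,0,0],"travel":[[0,0,0],[-3,-3,30],[0,0,30],[0,0,0]],"yaw":[0,0,0,0]}'
python3 -c "
from h import *
cv2.imwrite('pics/s1.png',cv2.resize(grab_frame('side')['img'][150:300,250:400],None,fx=4,fy=4))"
```

```text
time: 2.4
eef_pos: [0.4369, 0.1984, 0.0755]
eef_rot: [-0.0, -3.138, 0.001]
wrist_force: [0.1, 0.4, 0.6]
width: 0.0853
grip_force: 0.0
```

View pics/s1.png

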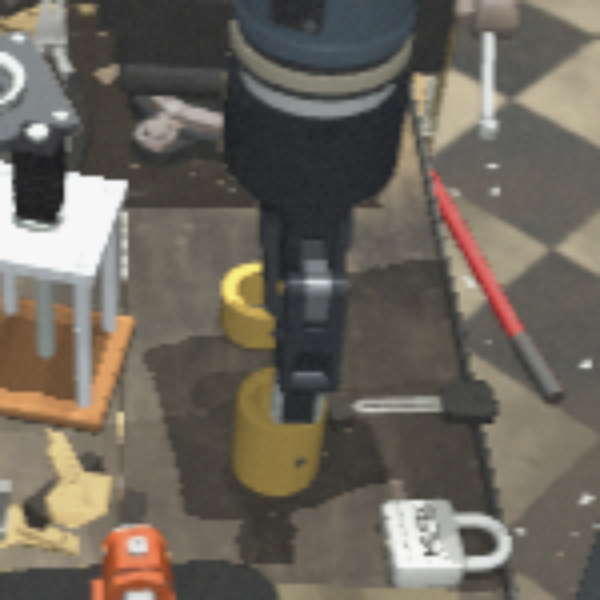

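The open finger, its tip near crop (300,415), hangs in front of the tall sleeve and is lined up with it. Now I lower it and grip.

```bash
python3 -m inch '{"grip":[0,0,0,1,1,1,1,1,1],"travel":[[0,-1,28],[0,0,29],[0,0,0],[0,0,0],[0,0,0],[0,0,0],[0,0,0],[0,0,0],[0,0,0]],"yaw":[0,0,0,0,0,0,0,0,0]}' 40
```

```text
time: 3.35
eef_pos: [0.439, 0.1978, 0.0215]
eef_rot: [-0.001, 3.138, 0.001]
wrist_force: [-0.6, 0.7, 8.8]
width: 0.0431
grip_force: 39.6
```

```bash
python3 -m inch '{"grip":[1,1,1,1,1,1],"travel":[[0,0,-20],[0,0,-40],[0,0,-45],[0,0,-45],[0,0,-30],[0,0,0]],"yaw":[0,0,0,0,0,0]}' 50
python3 -m inch '{"grip":[1,1,1,1,1,1,1,1,1,1],"travel":[[-12,-16,0],[-23,-32,0],[-23,-32,0],[-23,-32,0],[-23,-32,0],[-23,-32,0],[-20,-32,0],[-10,-16,0],[0,0,0],[0,0,0]],"yaw":[0,0,0,0,0,0,0,0,0,0]}'
```

```text
time: 3.95
eef_pos: [0.4404, 0.198, 0.2044]
eef_rot: [-0.001, 3.131, 0.003]
wrist_force: [1.5, 0.6, -3.1]
width: 0.0431
grip_force: 51.8
time: 4.95
eef_pos: [0.5931, -0.0259, 0.1982]
eef_rot: [-0.001, -3.138, -0.003]
wrist_force: [-0.5, 0.7, -2.7]
width: 0.0428
grip_force: 51.8
```

```bash
python3 -m inch '{"grip":[1,1,1,1,1],"travel":[[-14,-8,20],[0,0,35],[0,0,23],[0,0,0],[0,0,0]],"yaw":[0,0,0,0,0]}'
python3 - <<'E'
from h import *
np.set_printoptions(precision=4,suppress=True)
o=get_obs();print(o["eef_pos"],o["eef_rot"])
f=grab_frame("top");g=grab_frame("side")
# ring fit from the first top picture: bright low-saturation
for n,F,(x0,y0,x1,y1) in(("top",f,(335,128,380,168)),("side",g,(226,155,262,186))):
    im=cv2.imread(f"pics/{n}0.png")[y0:y1,x0:x1];m=cv2.inRange(cv2.cvtColor(im,cv2.COLOR_BGR2HSV),(0,0,165),(180,60,255))
    k=max(cv2.findContours(m,cv2.RETR_EXTERNAL,cv2.CHAIN_APPROX_NONE)[0],key=cv2.contourArea)
    e=cv2.fitEllipse(cv2.convexHull(k)+[x0,y0]);print(n,e,onz(F,*e[0],.068))
a=cv2.resize(g["img"][120:220,180:310],None,fx=6,fy=6,interpolation=cv2.INTER_CUBIC)
cv2.imwrite("pics/s2.png",a)
E
```

```text
time: 5.45
eef_pos: [0.6079, -0.0331, 0.1215]
eef_rot: [0.003, -3.14, -0.001]
wrist_force: [0.9, -0.3, -2.0]
width: 0.043
grip_force: 51.8
[ 0.6079 -0.0331  0.1215] [ 0.0028 -3.1399 -0.0011]
top ((357.3566589355469, 146.37692260742188), (31.80528450012207, 32.918182373046875), 67.79170989990234) [ 0.6068 -0.0352  0.068 ]
side ((242.5123748779297, 169.13790893554688), (16.152423858642578, 26.216251373291016), 89.260009765625) [ 0.6056 -0.0334  0.068 ]
```

View pics/s2.png

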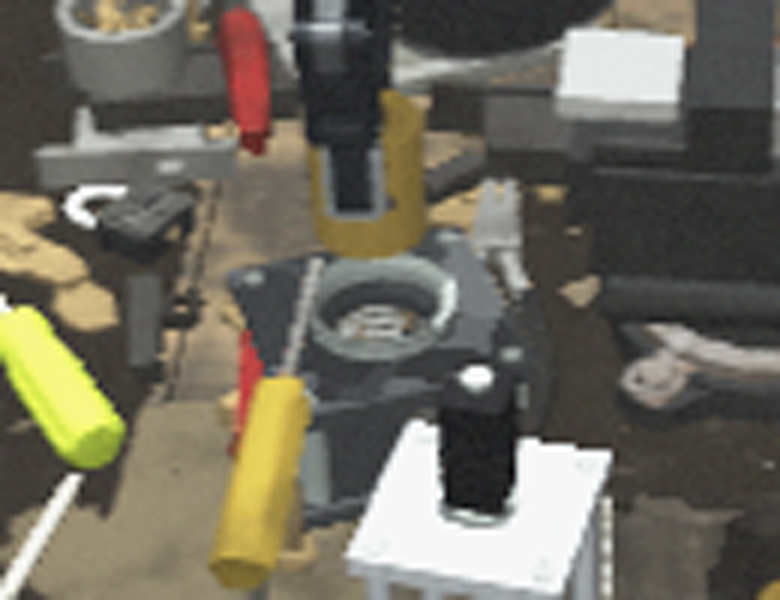

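The side crop shows the held sleeve centred at about column 369, with its lower end at row ~236. The ring spans columns 308–458, with its centre near (383,305). I'm converting both to world x.

Run:
```python
from h import *
np.set_printoptions(precision=4,suppress=True)
g=grab_frame("side");f=grab_frame("top")
S=lambda x,y:(180+x/6-.42,120+y/6-.42)
# sleeve: edge columns per row from brass hue
im=cv2.cvtColor(g["img"],cv2.COLOR_BGR2HSV)[135:166,225:258];m=cv2.inRange(im,(15,110,60),(35,255,255))
for r in(148,152,156):
    w=np.where(m[r-135])[0]+225;print(r,w.min()-.5,w.max()+.5)
for z in(.095,.1,.105):print("sleeve",z,onz(g,*S(369,236),z))
for c in((383,305),(378,305)):print("ring",onz(g,*S(*c),.068))
print(get_obs()["eef_pos"])
m=cv2.inRange(cv2.cvtColor(f["img"],cv2.COLOR_BGR2HSV),(18,110,90),(35,255,255))[115:190,320:400];print("top brass px",np.count_nonzero(m))
```

```text
148 231.5 249.5
152 231.5 250.5
156 231.5 250.5
sleeve 0.095 [ 0.6076 -0.0366  0.095 ]
sleeve 0.1 [ 0.6067 -0.0296  0.1   ]
sleeve 0.105 [ 0.6059 -0.0226  0.105 ]
ring [ 0.6031 -0.0285  0.068 ]
ring [ 0.605  -0.0284  0.068 ]
[ 0.6098 -0.0344  0.1233]
top brass px 85
```

```bash
python3 -m inch '{"grip":[1,1,1,1,1],"travel":[[2,0,15],[0,0,15],[0,0,5],[0,0,0],[0,0,0]],"yaw":[0,0,0,0,0]}'
python3 - <<'E'
from h import *
g=grab_frame("side");f=grab_frame("top")
a=cv2.resize(g["img"][130:200,205:275],None,fx=8,fy=8,interpolation=cv2.INTER_CUBIC)
b=cv2.resize(f["img"][115:185,325:355],None,fx=8,fy=8,interpolation=cv2.INTER_CUBIC)
cv2.imwrite("pics/s3.png",np.hstack([a,b]))
E
```

```text
time: 6.15
eef_pos: [0.6071, -0.0347, 0.0866]
eef_rot: [-0.0, 3.141, -0.0]
wrist_force: [1.1, 0.1, -3.0]
width: 0.0429
grip_force: 51.8
```

View pics/s3.png

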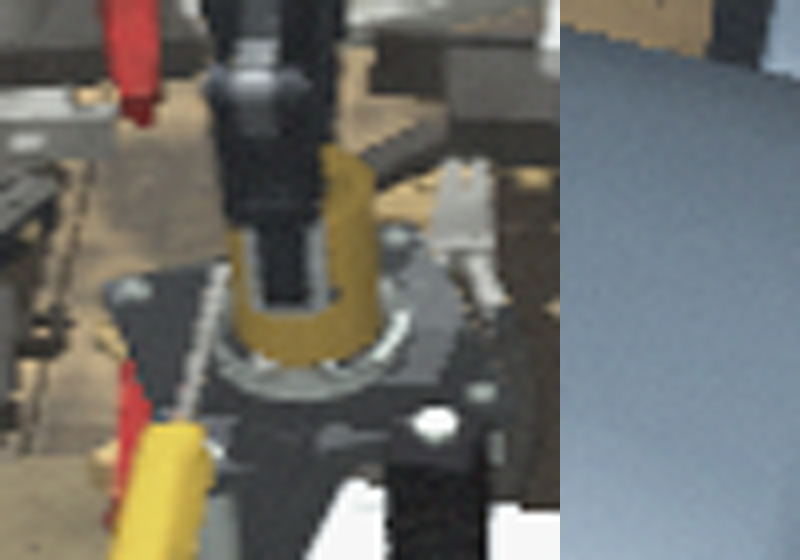

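The sleeve (columns 232–380) is inside the ring (215–412), about 1.5 mm too far towards +x; y looks centred. I correct that and go on down with a force check.

```bash
python3 -m inch '{"grip":[1,1,1,1],"travel":[[1.5,0,0],[0,0,3],[0,0,2],[0,0,0]],"yaw":[0,0,0,0]}'
python3 -m inch '{"grip":[1,1,1],"travel":[[0,0,1.5],[0,0,0],[0,0,0]],"yaw":[0,0,0]}'
```

```text
time: 6.65
eef_pos: [0.6058, -0.0347, 0.0814]
eef_rot: [-0.0, 3.14, -0.0]
wrist_force: [0.7, 0.4, -2.9]
width: 0.0429
grip_force: 51.8
time: 6.95
eef_pos: [0.6058, -0.0347, 0.08]
eef_rot: [-0.0, 3.141, -0.0]
wrist_force: [1.6, 0.5, -3.1]
width: 0.0428
grip_force: 51.8
```

No contact yet, so I keep easing it down.

```bash
python3 -m inch '{"grip":[1,1,1],"travel":[[0,0,1.5],[0,0,0],[0,0,0]],"yaw":[0,0,0]}'
python3 -m inch '{"grip":[1,1,1],"travel":[[0,0,1],[0,0,0],[0,0,0]],"yaw":[0,0,0]}'
```

```text
time: 7.25
eef_pos: [0.6059, -0.0347, 0.0797]
eef_rot: [-0.0, 3.14, -0.0]
wrist_force: [0.3, 0.6, 5.5]
width: 0.0425
grip_force: 52.4
time: 7.55
eef_pos: [0.6059, -0.0347, 0.0796]
eef_rot: [-0.0, 3.14, -0.001]
wrist_force: [-1.0, 0.6, 10.0]
width: 0.0428
grip_force: 53.0
```

Contact came at TCP z 0.0797, which matches 0.058 + 0.0217, so the sleeve is seated. I release it, go up, and look.

```bash
python3 -m inch '{"grip":[1,0.25,0.25,0.25,0.25,0.25,0.25,0.25,0.25,0.25],"travel":[[0,0,-2],[0,0,0],[0,0,0],[0,0,0],[0,0,0],[0,0,-15],[0,0,-35],[0,0,-45],[0,0,-45],[0,0,-30]],"yaw":[0,0,0,0,0,0,0,0,0,0]}'
python3 -m inch '{"grip":[0.2,0.2,0.2,0.2,0.2,0.2],"travel":[[5,40,0],[10,42,0],[10,42,0],[10,42,0],[0,0,0],[0,0,0]],"yaw":[8,5,0,0,0,0]}'
python3 - <<'E'
from h import *
np.set_printoptions(precision=4,suppress=True)
g=grab_frame("side");f=grab_frame("top")
a=cv2.resize(g["img"][120:220,200:290],None,fx=4,fy=4,interpolation=cv2.INTER_CUBIC)
b=cv2.resize(f["img"][110:210,310:410],None,fx=4,fy=4,interpolation=cv2.INTER_CUBIC)
cv2.imwrite("pics/s4.png",np.hstack([a,b]))
m=cv2.inRange(cv2.cvtColor(f["img"],cv2.COLOR_BGR2HSV),(18,110,90),(35,255,255))[120:175,330:385]
k=cv2.findContours(m,cv2.RETR_EXTERNAL,cv2.CHAIN_APPROX_NONE)[0]
for c in k:
  if cv2.contourArea(c)>100:
    e=cv2.fitEllipse(cv2.convexHull(c)+[330,120]);print(e,onz(f,*e[0],.108))
E
```

```text
time: 8.55
eef_pos: [0.6065, -0.0349, 0.2543]
eef_rot: [-0.001, 3.136, -0.002]
wrist_force: [0.8, -0.3, -0.9]
width: 0.0638
grip_force: 0.0
time: 9.15
eef_pos: [0.5953, 0.1356, 0.2504]
eef_rot: [0.351, 3.121, -0.001]
wrist_force: [0.4, -1.4, 0.1]
width: 0.0684
grip_force: 0.0
((358.8680419921875, 145.47174072265625), (24.096580505371094, 29.527395248413086), 34.08787536621094) [ 0.5986 -0.0316  0.108 ]
```

View pics/s4.png

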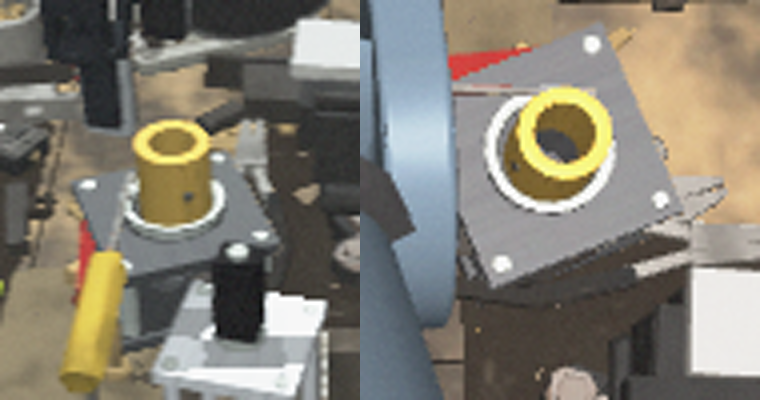

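The sleeve stands upright inside the ring. Its rim centre is at side crop (172,144) and top crop (205,133). Next I place the gripper over the probe and compute the bore centre.

```bash
python3 -m inch '{"grip":[0.2,0.2,0.2,0.2,0.2,0.2],"travel":[[19,-5,0],[19,-6,0],[0,0,30],[0,0,25],[0,0,0],[0,0,0]],"yaw":[0,0,0,0,0,0]}'
python3 - <<'E'
from h import *
np.set_printoptions(precision=4,suppress=True)
g=grab_frame("side");f=grab_frame("top")
t=(310+205/4-.375,110+133/4-.375);s=(200+172/4-.375,120+144/4-.375)
print(onz(f,*t,.108),onz(g,*s,.108),*tri(ray(f,*t),ray(g,*s)))
m=cv2.inRange(cv2.cvtColor(f["img"],cv2.COLOR_BGR2HSV),(22,120,170),(35,255,255))[125:165,340:385]
c=max(cv2.findContours(m,cv2.RETR_EXTERNAL,cv2.CHAIN_APPROX_NONE)[0],key=cv2.contourArea);e=cv2.fitEllipse(cv2.convexHull(c)+[340,125]);print(e,onz(f,*e[0],.108))
m=cv2.inRange(cv2.cvtColor(g["img"],cv2.COLOR_BGR2HSV),(20,120,140),(35,255,255))[145:180,228:260]
c=max(cv2.findContours(m,cv2.RETR_EXTERNAL,cv2.CHAIN_APPROX_NONE)[0],key=cv2.contourArea);e=cv2.fitEllipse(cv2.convexHull(c)+[228,145]);print(e,onz(g,*e[0],.108))
cv2.imwrite("pics/s5.png",cv2.resize(g["img"][100:250,190:340],None,fx=4,fy=4,interpolation=cv2.INTER_CUBIC))
E
```

```text
time: 9.85
eef_pos: [0.5565, 0.1313, 0.1947]
eef_rot: [-0.358, -3.121, 0.0]
wrist_force: [0.7, -0.3, 0.0]
width: 0.0685
grip_force: 0.0
[ 0.6034 -0.0354  0.108 ] [ 0.6029 -0.0313  0.108 ] [ 0.6038 -0.0359  0.1049] 0.0007444003512048935
((361.3665771484375, 142.16299438476562), (20.036405563354492, 23.475360870361328), 129.13241577148438) [ 0.6047 -0.0363  0.108 ]
((240.77420043945312, 169.19354248046875), (9.366626739501953, 13.855502128601074), 166.71746826171875) [0.6028 0.0199 0.108 ]
```

View pics/s5.png

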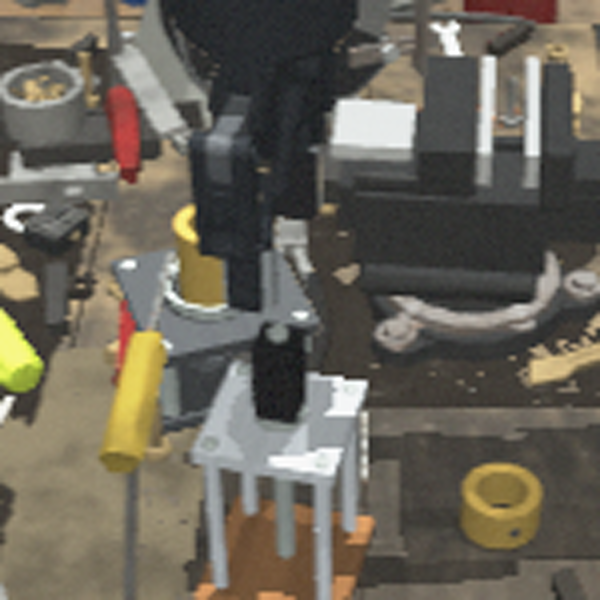

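The near finger's tip is at crop (245,308), above and left of the probe grip at (280,370). I check that against projection, with no motion, before going down.

Run:
```python
from h import *
g=grab_frame("side");o=get_obs();M=R.from_rotvec(o["eef_rot"]).as_matrix();p=o["eef_pos"]
print(p)
for r in(.003,.006):
  q=p+M@[0,.038,-r];print(q,proj(g,q))
print("seen",190+245/4,100+308/4,"button",proj(g,(.5555,.133,.164)),"seen",190+278/4,100+328/4)
```

```text
[0.55743857 0.13203516 0.19598548]
[0.56599892 0.1690561  0.19901369] [251.58012877 179.15875119]
[0.5659898  0.16905593 0.20201367] [251.51424416 177.80982432]
seen 251.25 177.0 button [259.15481812 181.92583228] seen 259.5 182.0
```

```bash
python3 -m inch '{"grip":[0.2,0.2,0.2,0.2,1,1,1,1,1,1],"travel":[[1.8,1,20],[0,0,26],[0,0,25],[0,0,0],[0,0,0],[0,0,0],[0,0,0],[0,0,0],[0,0,0],[0,0,0]],"yaw":[0,0,0,0,0,0,0,0,0,0]}' 60
```

```text
time: 11.0
eef_pos: [0.5558, 0.1339, 0.1252]
eef_rot: [0.355, 3.118, 0.001]
wrist_force: [0.6, -0.5, 6.7]
width: 0.021
grip_force: 59.1
```

Gripped: the tip is at TCP z − 0.115. I lift it straight out and carry it over the sleeve.

```bash
python3 -m inch '{"grip":[1,1,1,1,1,1,1],"travel":[[0,0,-10],[0,0,-20],[0,0,-30],[0,0,-35],[0,0,-35],[0,0,-20],[0,0,0]],"yaw":[0,0,0,0,0,0,0]}'
python3 -m inch '{"grip":[1,1,1,1,1,1,1,1],"travel":[[-10,-18,0],[-16,-30,0],[-16,-30,0],[-16,-30,0],[-16,-28,0],[-10,-17,0],[0,0,0],[0,0,0]],"yaw":[0,0,0,0,0,0,0,0]}'
python3 - <<'E'
from h import *
np.set_printoptions(precision=4,suppress=True)
g=grab_frame("side");f=grab_frame("top");o=get_obs();print(o["eef_pos"],R.from_rotvec(o["eef_rot"]).as_matrix())
cv2.imwrite("pics/s6.png",cv2.resize(g["img"][100:200,195:295],None,fx=6,fy=6,interpolation=cv2.INTER_CUBIC))
E
```

```text
time: 11.7
eef_pos: [0.5564, 0.1341, 0.2773]
eef_rot: [0.354, 3.114, 0.002]
wrist_force: [0.3, 1.1, -2.0]
width: 0.0215
grip_force: 59.1
time: 12.5
eef_pos: [0.6012, -0.0336, 0.2724]
eef_rot: [-0.356, -3.119, -0.002]
wrist_force: [-0.5, -0.5, -0.6]
width: 0.0213
grip_force: 59.1
[ 0.6013 -0.0327  0.2729] [[-0.9747  0.2237 -0.0017]
 [ 0.2237  0.9747  0.0011]
 [ 0.0019  0.0007 -1.    ]]
```

View pics/s6.png

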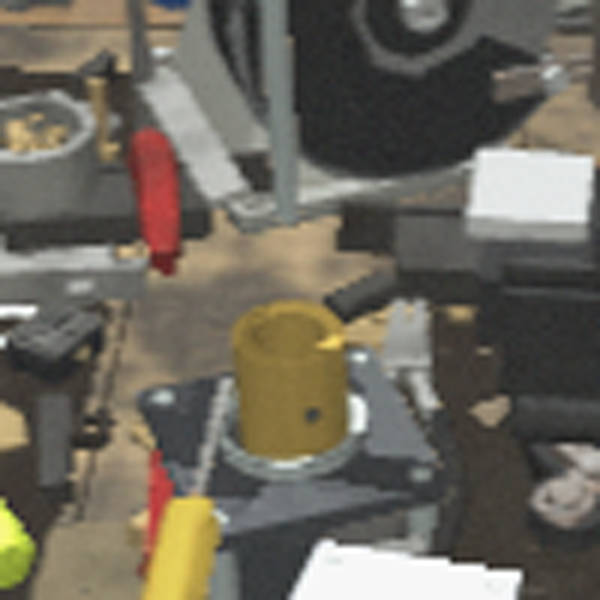

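The rod hangs left of the drum, with its tip near crop (285,215). The sleeve stands upright, rim centre near (291,334). I compare the rod's edges with the projection of the expected axis to get the fine correction.

Run:
```python
from h import *
np.set_printoptions(precision=4,suppress=True)
g=grab_frame("side");o=get_obs();p=o["eef_pos"];print(p)
for z in(p[2]-.115,p[2]-.095,p[2]-.075,p[2]-.055): print(z,proj(g,(p[0],p[1],z)))
for v in(112,118,124,130,134,135,136,137,138): print(v,g["img"][v,234:252].tolist() if v in(118,130) else g["img"][v,234:252].sum(1).tolist())
print("rim",onz(g,243.1,155.3,.108))
```

```text
[ 0.6014 -0.0326  0.2732]
0.1581754328244916 [242.0559 136.4333]
0.17817543282449158 [241.5227 128.4952]
0.19817543282449157 [240.9723 120.3025]
0.2181754328244916 [240.404  111.8427]
112 [192, 268, 229, 152, 232, 353, 383, 384, 351, 282, 106, 123, 136, 135, 139, 148, 144, 130]
118 [[131, 138, 137], [127, 136, 134], [113, 119, 117], [80, 82, 82], [79, 81, 77], [86, 89, 84], [124, 130, 123], [125, 129, 122], [125, 128, 121], [98, 101, 96], [48, 49, 48], [41, 43, 44], [41, 38, 37], [42, 41, 40], [41, 42, 41], [42, 44, 41], [43, 45, 45], [48, 48, 45]]
124 [397, 400, 425, 467, 479, 430, 353, 382, 376, 350, 287, 162, 136, 146, 130, 133, 128, 143]
130 [[187, 193, 189], [167, 170, 168], [101, 103, 104], [58, 62, 64], [59, 63, 66], [54, 60, 61], [86, 91, 86], [124, 129, 122], [128, 133, 125], [119, 124, 118], [125, 132, 129], [144, 154, 154], [140, 151, 153], [141, 150, 152], [143, 152, 153], [156, 167, 166], [165, 175, 173], [174, 181, 180]]
134 [556, 499, 389, 405, 439, 491, 510, 379, 397, 381, 362, 356, 350, 351, 342, 336, 314, 256]
135 [399, 507, 509, 489, 456, 433, 366, 381, 396, 381, 354, 338, 335, 327, 322, 302, 285, 228]
136 [298, 356, 358, 348, 359, 347, 369, 401, 393, 392, 375, 304, 313, 365, 418, 448, 447, 369]
137 [287, 345, 351, 332, 337, 334, 321, 342, 387, 337, 350, 477, 464, 459, 454, 451, 443, 365]
138 [394, 302, 308, 301, 337, 416, 455, 465, 487, 490, 485, 492, 489, 483, 470, 464, 389, 208]
rim [ 0.6019 -0.0326  0.108 ]
```

```bash
python3 -m inch '{"grip":[1,1,1,1,1],"travel":[[-2.8,-1.2,0],[0,0,15],[0,0,23],[0,0,0],[0,0,0]],"yaw":[0,0,0,0,0]}'
python3 - <<'E'
from h import *
np.set_printoptions(precision=4,suppress=True)
g=grab_frame("side");p=get_obs()["eef_pos"];print(p)
for z in(p[2]-.115,p[2]-.095,p[2]-.075): print(z,proj(g,(p[0],p[1],z)))
print("rimproj",proj(g,(.6034,-.035,.108)))
h=cv2.cvtColor(g["img"],cv2.COLOR_BGR2HSV)
for v in range(128,165,2): print(v,"S",h[v,230:256,1].tolist())
for v in (124,130,136,142,146): print(v,"V",h[v,230:256,2].tolist())
E
```

```text
time: 13.15
eef_pos: [0.6045, -0.0353, 0.2355]
eef_rot: [-0.354, -3.121, -0.0]
wrist_force: [0.8, -0.5, -1.1]
width: 0.0212
grip_force: 59.1
[ 0.6051 -0.0356  0.2363]
0.12128684676857047 [241.4603 149.667 ]
0.14128684676857048 [240.9343 142.1751]
0.16128684676857047 [240.3919 134.4505]
rimproj [242.5239 154.686 ]
128 S [9, 7, 8, 4, 6, 26, 18, 25, 11, 14, 14, 10, 16, 23, 12, 14, 13, 16, 12, 11, 11, 6, 11, 4, 5, 10]
130 S [8, 7, 7, 4, 7, 7, 5, 13, 14, 11, 15, 10, 12, 19, 18, 20, 20, 23, 20, 17, 14, 12, 11, 5, 8, 9]
132 S [7, 8, 11, 18, 12, 14, 10, 12, 20, 18, 14, 14, 14, 13, 13, 14, 9, 9, 10, 13, 10, 16, 12, 16, 15, 15]
134 S [19, 16, 17, 13, 8, 9, 9, 13, 23, 27, 14, 14, 14, 12, 16, 13, 13, 17, 15, 11, 12, 18, 16, 42, 30, 30]
136 S [69, 73, 64, 35, 15, 17, 16, 13, 13, 17, 14, 12, 14, 16, 14, 15, 23, 32, 54, 72, 74, 69, 29, 27, 23, 28]
138 S [58, 71, 69, 69, 64, 22, 17, 17, 31, 25, 14, 13, 12, 29, 70, 79, 75, 78, 76, 76, 72, 61, 35, 36, 24, 27]
140 S [66, 67, 66, 63, 61, 56, 63, 69, 74, 58, 14, 17, 14, 23, 67, 77, 76, 78, 75, 70, 66, 46, 9, 19, 19, 19]
142 S [75, 74, 73, 67, 65, 69, 65,
[... 1384 characters left out ...]
134, 135, 130, 141, 116, 44, 15, 16]
124 V [179, 174, 150, 134, 137, 138, 150, 158, 152, 128, 135, 127, 110, 85, 72, 55, 49, 49, 45, 48, 44, 45, 43, 48, 44, 45]
130 V [196, 195, 195, 193, 195, 173, 103, 60, 88, 119, 133, 130, 123, 136, 159, 153, 156, 155, 156, 166, 177, 184, 187, 188, 182, 163]
136 V [118, 172, 147, 88, 104, 121, 124, 119, 120, 123, 129, 131, 126, 115, 108, 102, 112, 128, 155, 173, 169, 141, 53, 47, 56, 54]
142 V [181, 178, 172, 160, 148, 144, 146, 155, 159, 150, 127, 134, 131, 127, 164, 191, 190, 185, 174, 162, 155, 150, 151, 149, 141, 132]
146 V [134, 125, 120, 118, 113, 110, 114, 111, 113, 116, 120, 134, 132, 125, 144, 178, 178, 171, 163, 153, 158, 157, 160, 162, 146, 97]
```

The rod's axis at rim height projects to u ≈ 242.2 and the sleeve's to 242.5, so they agree within 1 mm. I make a small correction and descend, checking the force on the way.

```bash
python3 -m inch '{"grip":[1,1,1,1,1,1],"travel":[[0.9,0.5,0],[0,0,10],[0,0,10],[0,0,10],[0,0,5],[0,0,0]],"yaw":[0,0,0,0,0,0]}'
python3 -m inch '{"grip":[1,1,1,1,1,1,1,1,1],"travel":[[0,0,10],[0,0,10],[0,0,12],[0,0,12],[0,0,8],[0,0,3],[0,0,0],[0,0,0],[0,0,0]],"yaw":[0,0,0,0,0,0,0,0,0]}'
python3 - <<'E'
from h import *
np.set_printoptions(precision=4,suppress=True)
g=grab_frame("side");o=get_obs();p=o["eef_pos"];print(p,R.from_rotvec(o["eef_rot"]).as_matrix()[:,2],o["wrist_force"])
print("tip proj",proj(g,(.604,-.035,p[2]-.115)),"rim",proj(g,(.6034,-.035,.108)),"collar",proj(g,(.604,-.035,p[2]-.015)))
h=cv2.cvtColor(g["img"],cv2.COLOR_BGR2HSV)
for v in (146,148,150,152,154,156,158,160,170): print(v,"S",h[v,230:256,1].tolist())
for v in (146,148,150,152): print(v,"V",h[v,230:256,2].tolist())
E
```

```text
time: 13.8
eef_pos: [0.6029, -0.035, 0.1989]
eef_rot: [-0.355, -3.118, -0.001]
wrist_force: [-0.6, 0.7, -1.0]
width: 0.0214
grip_force: 59.1
time: 14.7
eef_pos: [0.6042, -0.0353, 0.1461]
eef_rot: [0.355, 3.12, -0.0]
wrist_force: [0.9, 0.2, -1.0]
width: 0.0214
grip_force: 59.1
[ 0.6042 -0.0353  0.1461] [ 0.0013 -0.0003 -1.    ] [ 0.1818  0.1496 -0.7344]
tip proj [244.0836 180.9837] rim [242.5239 154.686 ] collar [241.6719 146.1735]
146 S [57, 51, 43, 44, 44, 34, 19, 11, 0, 5, 17, 20, 6, 33, 36, 7, 20, 24, 62, 67, 70, 70, 70, 72, 70, 40]
148 S [43, 46, 41, 40, 44, 37, 36, 26, 14, 15, 17, 18, 15, 15, 12, 14, 51, 69, 68, 74, 70, 20, 14, 11, 14, 25]
150 S [40, 36, 40, 42, 38, 36, 41, 36, 46, 57, 27, 12, 11, 14, 40, 119, 115, 99, 83, 13, 27, 16, 11, 9, 18, 29]
152 S [40, 40, 38, 31, 53, 84, 121, 137, 135, 133, 69, 18, 11, 10, 45, 139, 137, 146, 138, 138, 122, 27, 32, 20, 21, 67]
154 S [40, 44, 45, 72, 126, 137, 139, 133, 136, 137, 74, 14, 15, 10, 31, 119, 136, 140, 135, 137, 140, 134, 95, 91, 94, 92]
156 S [53, 49, 47, 80, 133, 135, 137, 133, 132, 133, 76, 14, 17, 14, 23, 105, 140, 135, 13
[... 234 characters left out ...]
, 140, 137, 139, 143, 139, 143, 138, 87, 12, 12, 11]
170 S [8, 11, 10, 14, 41, 124, 137, 138, 146, 141, 142, 138, 142, 138, 140, 133, 105, 116, 139, 138, 132, 140, 125, 22, 8, 12]
146 V [138, 124, 119, 117, 116, 105, 80, 72, 55, 51, 30, 38, 40, 39, 35, 70, 113, 126, 147, 156, 157, 156, 161, 164, 150, 101]
148 V [118, 117, 113, 114, 121, 123, 121, 108, 128, 134, 133, 141, 140, 133, 127, 125, 144, 162, 165, 169, 149, 89, 92, 93, 90, 90]
150 V [114, 107, 109, 109, 113, 112, 111, 107, 110, 108, 112, 130, 137, 125, 116, 139, 149, 150, 132, 58, 67, 82, 91, 85, 69, 62]
152 V [121, 121, 113, 106, 110, 119, 129, 136, 138, 134, 129, 129, 136, 127, 124, 141, 141, 138, 135, 133, 111, 57, 56, 51, 48, 92]
```

The rod sits in the bore at u = 242.4 against the sleeve axis at 242.7. The tip is at z ≈ 0.031, inside the 0.010–0.050 gap, and the wrist force is near zero. I let it settle and hand in.

```bash
python3 -m inch '{"grip":[1,1,1,1,1],"travel":[[0,0,0],[0,0,0],[0,0,0],[0,0,0],[0,0,0]],"yaw":[0,0,0,0,0]}' && python3 -c "
from cell import *
print(get_obs()['joint_vel']);print(finish_job())"
```

```text
time: 15.25
eef_pos: [0.6038, -0.0352, 0.1455]
eef_rot: [0.355, 3.121, -0.0]
wrist_force: [0.2, 0.2, -2.3]
width: 0.0213
grip_force: 59.1
[ 1.35194236e-04  7.58883261e-05  1.06282819e-03 -3.60363550e-04
 -1.77338458e-03  2.65070304e-04]
the job is handed in; nothing more can be done
None
```

Handed in at about 15.3 s: the tall sleeve stands released in the ring, and the gripper holds the probe upright and still in the bore, centred to about 1 mm, with no contact force seen and its tip at about z = 0.03 m in the gap (worked out from the grip height, not seen in a picture).

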